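Clamp the whetstone and check its face with a straightedge

ROBOT

A 6-joint arm with a two-finger parallel gripper is mounted at the origin on the work surface. World frame = base frame: x ahead of the robot, y to its left, z up, the work surface at z = 0. Lengths are in mm, angles in rad, forces in N, time in s.
With the tool pointing down it reaches from about 350 to 975 mm from the base axis. Payload 7.1 kg.
Tool frame: the origin (TCP) lies midway between the tips of the shut fingers; the grasp point (between the pads) lies 19 mm behind it; z points along the fingers, y is the line along which they close (so a half turn about z gives the same grasp; the last joint's range is limited). The gripper opens to 88 mm and grips with 3 to 60 N. Pads are 20 mm wide; open, the fingers measure 115 mm over their backs; the gripper's body (75 mm by 178 mm) begins 61 mm behind the grasp point.
Start: joints at [-1.257, 0.423, 1.63, -0, 1.089, -0.019], TCP at [204.199, -590.684, 222.675] pointing down, gripper open.
Joint ranges: [-3, 3], [-0.9, 2.11], [0.09, 2.58], [-1.31, 4.45], [0.11, 2.69], [-2.54, 2.54]. Speed limits (rad/s): [2.39, 2.39, 3.01, 3.14, 3.14, 3.14].

INTERFACE

Orientations are given as a rotation vector (axis times angle).
In Python, from workcell import ctrl gives the robot as it stands. The module is installed in compiled form; this text tells all that it offers.
- The arm moves only by the tool apply_moves, never from a script. Its argument "targets" is a list of rows, each a list of 3 entries, a list of its own where there are three numbers: the opening, from -1 (shut) to 1 (fully open), then the shift along the tool's x, y, z normalised to -1 to 1, where 1 is 5 cm, then the turn, a rotation vector about the tool's x, y, z normalised to -1 to 1, where 1 is 90 degrees. In form: [[jaw, [x, y, z], [wx, wy, wz]], ...]. A call has 1 to 8 rows; each row shifts and turns the commanded pose from where the row before left it, along the tool's axes as they then stand; what a row does not reach is not made up. A row lasts 1/8 s, in which the tool goes at most 62.5 mm and 10.7 degrees, less where a joint would pass 70% of its speed; a pose out of reach is approached as far as the arm can. A call with a number of a shift or a turn outside -1 to 1 is refused whole. A call with a gripper value outside its range is refused whole. The fingers move at their own pace and stop on an object; the grip force is fixed at half the most. Time passes only in rows, so rows that do not move let the fingers close. It gives the time, the measured TCP pose, the force, the opening and the grip force at its end, in the units of the state.
- ctrl.get_obs(): the state, without advancing time (a new reading comes with each control period).
- ctrl.get_image(name): name is "scene" or "side" or "wrist"; returns a dict with "pixels" (384x512x3 uint8, blue, green, red), "camera_matrix" (3x3 intrinsics, pixels), "view" (4x4, takes a point from world to camera coordinates); the wrist camera has in their place "hand_eye" (4x4, takes a point from camera to tool coordinates, whose origin is the TCP and whose axes are the flange's). Camera axes: x right, y down, z forward; pixel columns grow to the right and rows downward; lengths in mm; the calibration is good to about 2 mm. A picture is of the moment at which its call begins: read the wrist's pose just before it. There is no depth.
- ctrl.close_job(): hands the job in; it is judged then, once.
Trained networks look in the newest picture that a camera, given by its name, has taken for a name from the list of things; names that differ only in an ending like _2 or _b are one class to them, and where a whole thing is asked for, a point or a joint stands for the part that bears it (a point fixed in the world has none). Each returns a list of dicts, best first, with "score" (0 to 1); they miss things now and then, are a little off and sometimes report something else, mostly with a low value. They report only what shows in the picture. A call takes as long as a camera call. They do not tell look-alikes from the thing itself.
- ctrl.masks_of(label, camera): "region" (384x512 bool, what is visible of it) and "bbox" ([left, top, right, bottom] in pixels, round what is visible of it).
- ctrl.pinpoint(label, camera): "xy" ([column, row] in pixels: a listed point, or the origin of a listed thing).
The state is a dict: "t": time; "qpos": joint angles; "qvel": joint speeds; "joint_torque": joint torques, N m; "ee_pos": TCP position; "orientation": TCP orientation; "ft_force": force on the tool from outside, world axes, zero at the start; "moment": the same for the moment, N m; "width": finger opening in mm; "grasp_force": force on a finger pad.
Only numpy, scipy, OpenCV 4.12 (cv2) and the standard library are available. Lean on these libraries where they do the work, as an engineer would, in place of code of your own. Each camera call takes 0.05 s, during which the arm holds its last target. There are 200 camera calls.

TASK

Turn the crank of the whetstone vise clockwise until its sliding jaw has the stone pinched firmly between both jaws. Then take the straightedge out of its wooden block and set its steel edge on the stone along the long pencil line, centred on the short cross tick, bolt upright and pressed only lightly (a few newtons), as for sighting light under it. Finish there, still holding the straightedge on the line with the stone still clamped; leave everything else on the counter where it is and never bear down hard.

Things in the scene. Friction and masses are not known exactly. Their poses are not given: they have to be found in the camera images.
- holder: Stainless whetstone vise fixed to the counter, bed 304 x 92 mm, rail tops 48 mm high. Origin: on the counter under the bed. Its x axis runs along the screw from the crank end (-x) to the fixed jaw (+x; inner face at x = 110 mm, top 68 mm high), z up. Screw axis at y = 0, 60 mm above the counter; nut block at x = -176 to -154 mm, 74 mm high.
- jaw: Sliding jaw, 68 mm high. Its origin is the holder's origin when the crank reads 0 and moves with the jaw, screw and crank along +x; rubber face at x = -108 mm. It first pushes the loose stone along (up to 10 N at the jaw), then, at about 10.2 rad of the crank, pinches it against the fixed jaw (over 15 N is firm). Self-locking: let go, the crank eases back a little but the pinch stays.
- crank (a joint): Crank angle a, rad, 0 to 16.5, starts between 0 and 5. Grows clockwise seen from the crank end (right-hand turn about the holder's +x) and closes the jaw 8 mm per turn. Handle centre at holder y = -36 mm * sin(a), z = 60 mm + 36 mm * cos(a): straight up at 0 and 2 pi. Turns freely with about 2 N at the handle, goes stiff once the stone is pinched, stays where it is left.
- crank_grip (a point): Middle of the crank's black handle, a free-spinning sleeve parallel to the screw, 15 mm thick, 48 mm long, on a 36 mm arm, 249 mm from the jaw's origin towards its -x. The sleeve reaches 22 mm further out and 26 mm in, to the arm. Pinch it from above, fingers closing across it, and carry it round; it spins in the grip.
- stone: Two-layer whetstone, 205 x 65 x 28 mm, about 0.75 kg, cream upper layer, slate-blue lower layer, lying loose on the rails between the jaws, long side along the screw. Origin: centre of its underside (48 mm above the counter); its upper face is level, 76 mm above the counter, 8 mm above the jaws.
- pencil_line: The dark pencil line, 185 x 2 mm, drawn slantwise on the stone's upper face, with a 20 mm cross tick at its middle. Origin: on the upper face where line and tick cross (the middle of the stone); x runs along the long line, z up. Moves with the stone.
- gauge: Straightedge, about 0.18 kg: steel beam 150 x 8 mm, 26 mm high, tapering to a 3 mm working edge below, in a soft black rubber grip with red bands, 80 x 14 mm, 26 to 50 mm above that edge. Origin: middle of the working edge; x along the beam, z up. Starts standing in its block, edge down, 6 mm above the counter, grip clear of the block; lift straight up. Both ends and both sides are alike.
- gauge_edge (a point): Middle of the straightedge's working edge. When the edge is pressed on something the beam gives way in its soft grip: about 3 N per mm, 3.5 mm (10 N) at most, then it is rigid; hanging free it sags 0.5 mm.
- gauge_box: Beech block, 176 x 40 x 28 mm, fixed to the counter, with a slot 154 x 11 mm, 22 mm deep, in which the straightedge stands. Origin: centre of its underside, x along the slot.
- spare_stone: Bystander: loose brick-red whetstone, 205 x 65 x 28 mm, lying on the counter; origin centre of underside, x along it.
- knife: Bystander: loose chef's knife, about 390 mm long, 18 mm high, lying flat beyond the vise; origin under the bolster.
- wipes: Bystander: white round wipes tub with red lid, 102 mm across, 180 mm high; origin centre of underside.
- lap_plate: Bystander: loose grey flattening plate, 200 x 70 x 8 mm, lying flat; origin centre of underside.
- tape: Bystander: cream tape dispenser, 150 x 55 mm, 98 mm high; origin centre of underside.
Things that resemble listed ones, but are neither listed nor needed, are in the scene too. What is shaped like the stone but orange or purple is not meant. There is more than one size of the gauge; the one meant has the size given above.

How it is judged (in metres and radians):
On the way, in this order (a step that is already met when the one before it is completed fails the run):
1. the sliding jaw has the stone pinched against the fixed jaw, over 15 N, with the straightedge still in its block (contact force between jaw and stone above 15 N and horizontal distance between gauge and gauge_box below 0.02 m), for 0.3 s.
2. the straightedge is held in the fingers and stands upright on the pencil line, lightly pressed, with the stone still clamped (horizontal distance between gauge_edge and pencil_line below 0.009 m and angle between the x axis of gauge and the x axis of pencil_line, either way round below 0.09 rad and angle between gauge's own z axis and vertical below 0.08 rad and z of gauge_edge in the frame of pencil_line between -0.004 and 0.004 m and contact force between gauge and stone between 0.8 and 12 N and contact force between the fingers and gauge above 1.5 N and contact force between jaw and stone above 10 N), for 0.4 s.
At the end, for the whole second after the job is handed in: Still held in the fingers (over 1.5 N), the straightedge rests at 0.8 to 12 N on the stone, middle within 9 mm of the tick, within 5 degrees of the line and 4.5 of upright, edge within 4 mm of the face, under 20 mm/s, not touching the vise; jaw pinches the stone with over 10 N (all of step 2 and linear speed of gauge below 0.02 m/s and contact force between gauge and holder below 0.5 N); the arm keeps its last pose, push and grip.
It fails at once if the straightedge is pressed hard on the stone (over 30 N) (contact force between gauge and stone above 30 N).
It fails at once if one of the bystanders (spare stone, knife, wipes, flattening plate, tape dispenser) is shifted by more than 30 mm (distance of any of knife, wipes, lap_plate, spare_stone, tape from where it was at the start of the episode above 0.03 m).
It also fails if it takes over 72 s, if anything falls off the work surface, if the arm or the gripper's body presses on something with over 40 N, if the wrist force passes 120 N, or if a joint passes its speed limit or range.

## Working session

There is one attempt and no reset: what is moved stays moved. The work goes in short steps, Python scripts to look and compute and a tool call to move; the robot and the scene stay as the last step left them, time stands still between calls to the robot, and variables do not carry over. Pictures are saved under pics/ and viewed, at most 10 in all, crops included, and the job is handed in when it is done.

Besides the shell and the picture viewer there is one more tool, called after "Emit:" in YAML: its name, and indented under it one key for each argument. apply_moves: Moves the arm, as the interface text tells. Scaled input: -1 to 1 covers 5 cm each way for a shift and 90 degrees each way for a turn. Its arguments: {"type":"object","properties":{"targets":{"type":"array"}},"required":["targets"]}

```bash
mkdir -p pics
cat > h.py <<'E'
import numpy as np, cv2
from scipy.spatial.transform import Rotation as R
from workcell import ctrl
def view(name):
    o=ctrl.get_obs(); im=ctrl.get_image(name); K=np.array(im["camera_matrix"])
    if name=="wrist":
        T=np.eye(4);T[:3,:3]=R.from_rotvec(o["orientation"]).as_matrix();T[:3,3]=o["ee_pos"]
        V=np.linalg.inv(T@np.array(im["hand_eye"]))
    else: V=np.array(im["view"])
    return np.array(im["pixels"]),K,V
def ray(uv,K,V):
    C=np.linalg.inv(V); d=C[:3,:3]@np.linalg.solve(K,[uv[0],uv[1],1]); return C[:3,3],d/np.linalg.norm(d)
def at_z(uv,K,V,z):
    c,d=ray(uv,K,V); return c+d*(z-c[2])/d[2]
def tri(obs):
    A=0;b=0
    for uv,K,V in obs:
        c,d=ray(uv,K,V);P=np.eye(3)-np.outer(d,d);A=A+P;b=b+P@c
    p=np.linalg.solve(A,b)
    return p,[float(np.linalg.norm((np.eye(3)-np.outer(ray(*o)[1],ray(*o)[1]))@(p-ray(*o)[0]))) for o in obs]
def proj(p,K,V):
    q=K@(V[:3,:3]@np.asarray(p,float)+V[:3,3]); return q[:2]/q[2]
E
python3 - <<'E'
from h import *
np.set_printoptions(precision=1,suppress=True)
o=ctrl.get_obs();print(o)
ims=[]
D={}
for c in("scene","side"):
    im,K,V=view(c);ims.append(im);print(c,K[0],np.linalg.inv(V)[:3,3])
    for l in("holder","jaw","crank_grip","stone","pencil_line","gauge","gauge_edge","gauge_box","spare_stone","knife","wipes","lap_plate","tape"):
        r=ctrl.pinpoint(l,c);D[l,c]=[(x["xy"],K,V) for x in r]
        print(c,l,[(np.round(x["xy"],1).tolist(),round(x["score"],2)) for x in r[:4]])
for l in("holder","jaw","crank_grip","stone","pencil_line","gauge","gauge_edge","gauge_box","spare_stone","knife","wipes","lap_plate","tape"):
    for i,a in enumerate(D[l,"scene"][:3]):
        for j,b in enumerate(D[l,"side"][:3]):
            print(l,i,j,*tri([a,b]))
for n,i in zip(("scene","side"),ims): cv2.imwrite(f"pics/{n}0.png",cv2.resize(i,(768,576)))
E
```

```text
{'t': 0.0, 'qpos': array([-1.3,  0.4,  1.6,  0. ,  1.1, -0. ]), 'qvel': array([-0., -0.,  0., -0., -0.,  0.]), 'joint_torque': array([  0. , -54.5, -27.4,   0.1,   0. ,  -0. ]), 'ee_pos': array([ 204. , -590.2,  221.9]), 'orientation': array([-3.1, -0.5,  0. ]), 'ft_force': array([-0.2, -1.4,  0.6]), 'moment': array([-0., -0., -0.]), 'grasp_force': 0.0, 'width': 87.83205126219232}
scene [407.    0.  255.1] [1819.3  412.1  938.6]
scene holder [([258.8, 209.9], 0.98)]
scene jaw []
scene crank_grip [([201.3, 195.2], 0.45)]
scene stone [([302.0, 190.9], 0.98), ([258.7, 201.4], 0.84), ([216.2, 175.8], 0.8)]
scene pencil_line [([261.3, 192.1], 0.39)]
scene gauge [([169.3, 173.0], 0.69), ([175.8, 193.6], 0.63)]
scene gauge_edge [([173.7, 175.2], 0.51), ([172.6, 191.8], 0.41)]
scene gauge_box [([171.1, 194.0], 0.66)]
scene spare_stone [([344.6, 214.6], 0.68), ([382.5, 242.6], 0.57)]
scene knife [([217.7, 248.9], 0.97)]
scene wipes [([386.4, 242.9], 0.9)]
scene lap_plate [([319.7, 257.2], 0.78)]
scene tape [([144.6, 219.1], 0.65)]
side [465.2   0.  249. ] [  452.6 -1305.5  1313.9]
side holder
[... 1982 characters left out ...]
71536246, 2.393706671536093]
gauge_edge 1 1 [ 332.5 -416.2  -72.6] [26.761036855994448, 26.761036855994277]
gauge_box 0 0 [ 485.4 -359.8   -0.3] [3.4134695048813284, 3.41346950488124]
gauge_box 0 1 [ 569.3 -164.   242.9] [177.12166167593887, 177.12166167593892]
spare_stone 0 0 [452.8 374.7  -9.5] [5.129592525477012, 5.129592525476878]
spare_stone 1 0 [ 450.   533.2 -127.8] [11.4184745473745, 11.418474547374357]
knife 0 0 [787.1 -32.1   6.9] [3.657341300763108, 3.6573413007632385]
wipes 0 0 [620.3 534.7  13.4] [3.1835107111736565, 3.1835107111736267]
lap_plate 0 0 [725.9 322.   -1.8] [6.292446662642908, 6.292446662642906]
tape 0 0 [ 688.1 -380.6    0.4] [1.1352761247913281, 1.135276124791498]
```

View pics/side0.png

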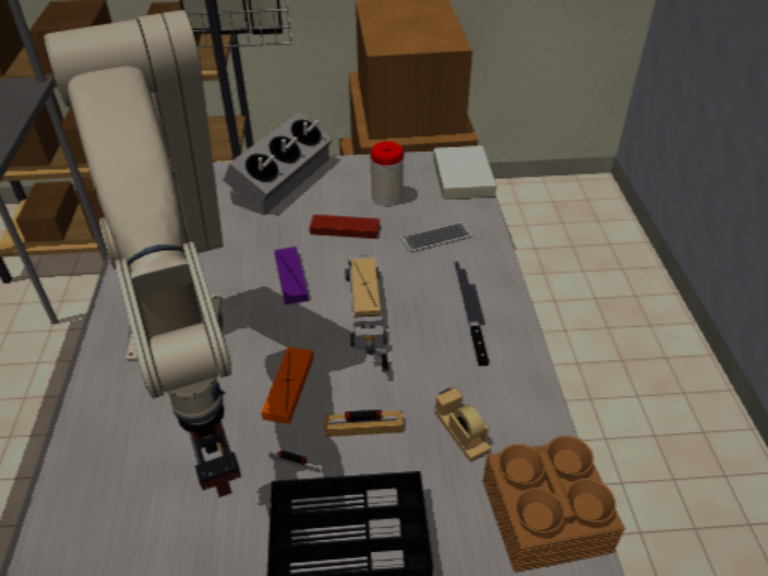

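View pics/scene0.png

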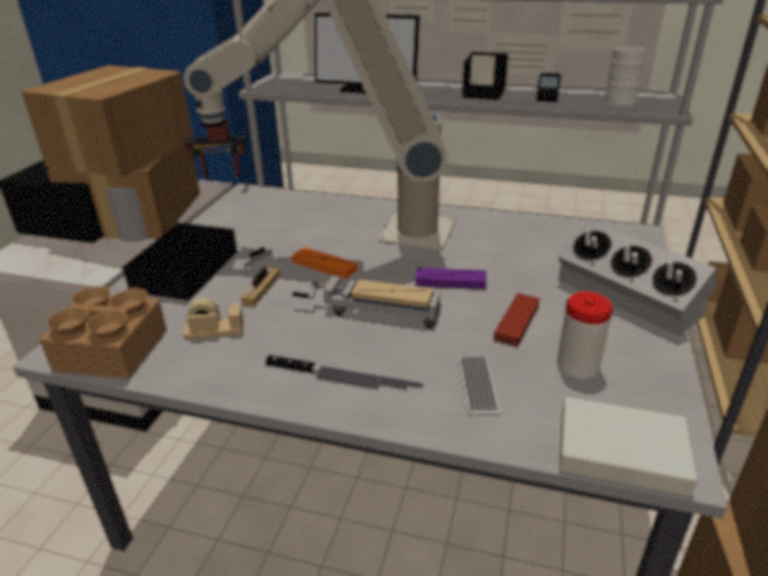

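The side view shows the vise with its cream stone (768-px view) at about (365,290) and the crank at (385,360). The block with the gauge is at (365,420). A small decoy gauge lies at (290,458), with orange and purple decoy stones nearby. The scene view agrees. Next I'll look with the wrist camera.

Emit:
apply_moves:
  targets:
    - [1, [0.95, -0.68, -0.3], [0, 0, 0]]
    - [1, [0.95, -0.68, -0.3], [0, 0, 0]]
    - [1, [0.95, -0.68, -0.3], [0, 0, 0]]
    - [1, [0.95, -0.68, -0.3], [0, 0, 0]]
    - [1, [0.95, -0.68, -0.3], [0, 0, 0]]
    - [1, [0.95, -0.68, -0.3], [0, 0, 0]]
    - [1, [0.95, -0.68, -0.3], [0, 0, 0]]

```text
t: 2.28
ee_pos: [441.6, -255.5, 328.5]
orientation: [3.098, 0.52, 0.001]
ft_force: [-0.1, -0.2, 0.2]
width: 87.9
grasp_force: 0.0
```

```bash
cat > look.py <<'E'
from h import *
import sys,pickle
np.set_printoptions(precision=1,suppress=True)
Z={"holder":0,"jaw":0,"crank_grip":60,"stone":48,"pencil_line":76,"gauge":6,"gauge_edge":6,"gauge_box":0}
def look(tag,labels=Z):
    im,K,V=view("wrist");o=ctrl.get_obs();print(o["t"],o["ee_pos"],o["orientation"].round(3)if 1 else 0,"cam",np.linalg.inv(V)[:3,3])
    d={}
    for l in labels:
        r=ctrl.pinpoint(l,"wrist");d[l]=[(x["xy"],K,V) for x in r]
        for x in r[:3]:print(l,np.round(x["xy"],1),round(x["score"],2),at_z(x["xy"],K,V,Z[l]))
    cv2.imwrite(f"pics/{tag}.png",im);pickle.dump((im,K,V,d),open(f"{tag}.pkl","wb"))
if __name__=="__main__": look(sys.argv[1],sys.argv[2:] or Z)
E
python3 look.py w1
```

```text
2.325 [ 445.4 -251.3  330.5] [-3.1 -0.5 -0. ] cam [ 508.3 -232.1  490.1]
crank_grip [246.3  73.7] 0.71 [ 530.9 -206.4   60. ]
stone [32.7 28.7] 0.8 [497.2  47.3  48. ]
stone [210.4 233.1] 0.69 [ 319.5 -224.5   48. ]
pencil_line [20.1 20.8] 0.76 [501.4  43.9  76. ]
pencil_line [209.2 236.7] 0.54 [ 326.2 -224.9   76. ]
gauge [334.4 152.1] 0.78 [ 475.  -353.3    6. ]
gauge [347.5 268.2] 0.71 [ 315.  -440.3    6. ]
gauge_edge [345.7 269.7] 0.5 [ 311.8 -438.7    6. ]
gauge_box [334.  152.9] 0.61 [ 473.4 -354.7    0. ]
```

Emit:
apply_moves:
  targets:
    - [1, [0.45, -0.95, 0], [0, 0, 0]]
    - [1, [0.45, -0.95, 0], [0, 0, 0]]
    - [1, [0.45, -0.95, 0], [0, 0, 0]]
    - [1, [0.2, -0.5, 0], [0, 0, 0]]
    - [1, [0, 0, 0], [0, 0, 0]]

```text
t: 3.35
ee_pos: [459.0, -73.1, 327.5]
orientation: [-3.098, -0.522, 0.001]
ft_force: [1.0, -0.8, -0.4]
width: 88.0
grasp_force: 0.0
```

```bash
python3 look.py w2
python3 - <<'E'
from h import *
import pickle
a=pickle.load(open("w1.pkl","rb"))[3];im,K,V,b=pickle.load(open("w2.pkl","rb"))
for l in a:
    for i,x in enumerate(a[l]):
        for j,y in enumerate(b[l]):
            p,e=tri([x,y])
            if max(e)<8: print(l,i,j,p.round(1),round(e[0],1))
w1=pickle.load(open("w1.pkl","rb"))[0]
cv2.imwrite("pics/w12.png",np.vstack([w1,im])[:, :] if 0 else cv2.resize(np.hstack([w1,im]),(800,300)))
cv2.imwrite("pics/w2b.png",cv2.resize(im,(768,576)))
E
```

```text
3.4 [459.1 -73.9 327.5] [ 3.1  0.5 -0. ] cam [525.8 -49.7 489. ]
crank_grip [374.2 135.6] 0.79 [ 531.  -195.4   60. ]
stone [316.3 275.5] 0.83 [ 324.6 -202.2   48. ]
stone [180.2  92.9] 0.75 [500.9  46.5  48. ]
stone [ 69.  198.7] 0.7 [322.2 149.6  48. ]
pencil_line [ 57.2 205.5] 0.8 [321.5 149.2  76. ]
pencil_line [177.1  92.9] 0.57 [501.3  43.8  76. ]
pencil_line [324.2 287. ] 0.46 [ 325.  -208.8   76. ]
gauge [445.  203.9] 0.73 [ 474.9 -351.9    6. ]
gauge [445.4 201.3] 0.21 [ 478.6 -350.6    6. ]
gauge_edge [446.  208.4] 0.96 [ 469.2 -356.5    6. ]
gauge_box [445.5 204.3] 0.81 [ 473.9 -356.6    0. ]
crank_grip 0 0 [ 531.9 -204.7   33. ] 0.5
stone 0 1 [499.1  46.5  48.9] 1.8
stone 1 0 [ 295.  -223.5  -13.3] 1.5
pencil_line 0 1 [501.4  43.7  76.4] 0.1
pencil_line 1 2 [ 307.1 -224.1   36.1] 1.4
gauge 0 0 [ 474.7 -354.1    2.4] 0.1
gauge 0 1 [ 476.2 -355.3   -1.5] 1.7
gauge_box 0 0 [ 474.1 -353.4    5.1] 0.4
```

View pics/w2b.png

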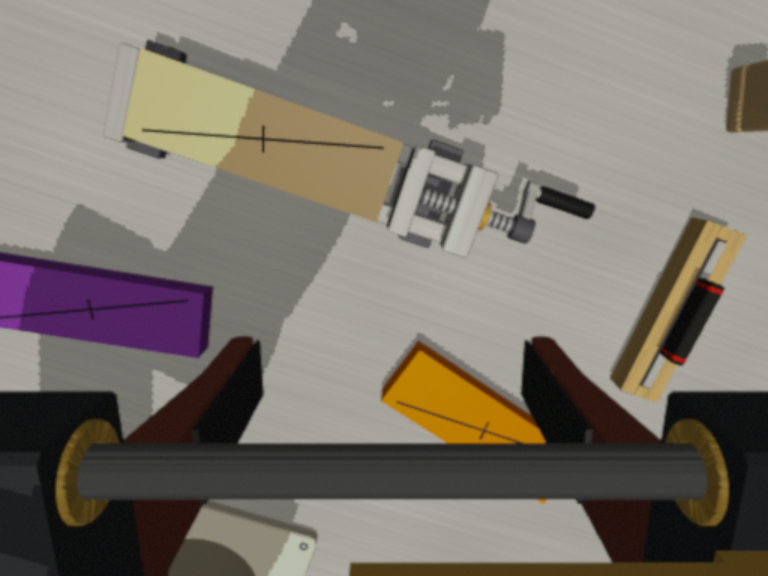

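The picture shows the vise running from the fixed jaw at (120,90) to the nut block at (470,210). The black crank handle is at (567,201) and off the screw axis on the +x side. The pencil tick is at (263,138) and the gauge in its block at (692,320).

Run:
```python
from h import *
import pickle
np.set_printoptions(precision=1,suppress=True)
im,K,V,b=pickle.load(open("w2.pkl","rb"))
P=lambda u,v,z:at_z((u/1.5,v/1.5),K,V,z)[:2]
S=np.array
nb=[P(*q,74) for q in((473,164),(497,171),(466,255),(443,248))]
print("nut",S(nb),np.mean(nb,0)); n=np.mean(nb,0)
fj=[P(*q,68) for q in((120,43),(105,136))];print("fj outer",S(fj))
st=[P(*q,76) for q in((141,49),(403,142),(378,220),(122,137))];print("stone",S(st),np.mean(st,0))
for i,j in((3,2),(0,1)):
    d=st[i]-st[j];print("stone yaw",np.degrees(np.arctan2(d[1],d[0])),np.linalg.norm(d))
f=np.mean(fj,0);d=f-n;y=np.arctan2(d[1],d[0]);print("vise yaw",np.degrees(y),np.linalg.norm(d))
e=nb[0]-nb[3];print("nut y",e,np.degrees(np.arctan2(e[1],e[0])))
l=P(142,130,76)-P(383,148,76);print("line",np.degrees(np.arctan2(l[1],l[0])),np.linalg.norm(l),(P(142,130,76)+P(383,148,76))/2,P(263,138,76))
for yy in(y,):
    ex=S([np.cos(yy),np.sin(yy)]);ey=S([-ex[1],ex[0]])
    o=n+165*ex;print("origin",o)
    for z in (25,33,45): h=P(567,201,z);print("handle",z,h,(h-o)@ex,(h-o)@ey)
    for z in (25,33,45): h=P(540,187,z)-P(594,212,z);print(np.degrees(np.arctan2(h[1],h[0])),np.linalg.norm(h))
g=P(705,285,50);g2=P(679,355,50);print("gauge",g,g2,(g+g2)/2,np.degrees(np.arctan2(*(g-g2)[::-1])),np.linalg.norm(g-g2))
```

```text
nut [[ 536.2 -113.3]
 [ 537.4 -133. ]
 [ 467.2 -134.3]
 [ 466.5 -114.6]] [ 501.8 -123.8]
fj outer [[531.9 166.7]
 [462.2 164.5]]
stone [[532.8 147.2]
 [533.9 -56.3]
 [471.  -57.4]
 [467.  148. ]] [501.2  45.4]
stone yaw 91.12387937391364 205.43558745424622
stone yaw 90.3010963717343 203.50570281073232
vise yaw 90.9479645800869 289.4495024558591
nut y [69.8  1.3] 1.0486714751401298
line 104.99812865445742 184.14122716334978 [500.8  45.7] [501.6  45.9]
origin [499.1  41.2]
handle 25 [ 535.1 -211.3] -253.00209032059809 -31.769810390986333
handle 33 [ 534.9 -208.5] -250.2142140101387 -31.65704242276942
handle 45 [ 534.7 -204.3] -246.03239954444965 -31.487890470444214
85.35558333346852 54.40084773803352
85.35558333346856 53.46296497006775
85.3555833334685 52.0561408181191
gauge [ 507.4 -346.7] [ 441.  -355.7] [ 474.2 -351.2] 7.709800810701586 67.0643631861529
```

Emit:
apply_moves:
  targets:
    - [1, [0.12, 0.83, 0.58], [0, 0, 0]]
    - [1, [0.12, 0.83, 0.58], [0, 0, 0]]
    - [1, [0.12, 0.83, 0.58], [0, 0, 0]]
    - [1, [0.12, 0.83, 0.58], [0, 0, 0]]

```text
t: 4.3
ee_pos: [536.7, -224.1, 210.7]
orientation: [3.098, 0.52, 0.0]
ft_force: [0.9, 0.4, 0.3]
width: 88.1
grasp_force: 0.0
```

Emit:
apply_moves:
  targets:
    - [1, [0, 0, 0], [0, 0, -0.115]]
    - [1, [0, 0, 0], [0, 0, -0.115]]
    - [1, [0, 0, 0], [0, 0, -0.115]]
    - [1, [0, 0, 0], [0, 0, -0.115]]
    - [1, [0, 0, 0], [0, 0, -0.115]]
    - [1, [0, 0, 0], [0, 0, -0.115]]
    - [1, [0, 0, 0], [0, 0, -0.115]]
    - [1, [0, 0, 0], [0, 0, 0]]

```text
t: 5.3
ee_pos: [536.1, -222.8, 211.5]
orientation: [-2.194, -2.248, 0.0]
ft_force: [-0.2, -0.3, -0.5]
width: 88.0
grasp_force: 0.0
```

```bash
cat >> h.py <<'E'
def delta(p,yawdeg):
    "shift (tool axes, mm) and turn (deg, tool axes) to a tool-down pose"
    o=ctrl.get_obs();T=R.from_rotvec(o["orientation"]);y=np.radians(yawdeg)
    G=R.from_matrix(np.array([[np.cos(y),np.sin(y),0],[np.sin(y),-np.cos(y),0],[0,0,-1]]))
    return (T.inv().apply(np.array(p)-o["ee_pos"])).round(1),(T.inv()*G).as_rotvec(degrees=True).round(2)
E
python3 look.py w3 crank_grip gauge gauge_box stone pencil_line
python3 - <<'E'
from h import *
import pickle
im,K,V,b=pickle.load(open("w3.pkl","rb"))
print(delta((534,-205,150),90.95))
for f in("w1","w2"):
  try:
    for l in("crank_grip",):print(f,l,tri([pickle.load(open(f+".pkl","rb"))[3][l][0],b[l][0]]))
  except Exception as e:print(e)
cv2.imwrite("pics/w3b.png",cv2.resize(im,(768,576)))
E
```

```text
5.35 [ 536.1 -222.8  211.6] [-2.2 -2.2  0. ] cam [ 534.1 -151.7  373.1]
crank_grip [258.1 156.8] 0.94 [ 532.7 -202.2   60. ]
gauge [206.4 274.7] 0.88 [ 474.7 -352.     6. ]
gauge_box [208.7 270.1] 0.93 [ 476.6 -349.1    0. ]
stone [ 45.8 163.4] 0.97 [ 330.5 -215.4   48. ]
stone [205.9 276.8] 0.4 [ 481.  -331.5   48. ]
pencil_line [ 27.6 169.1] 0.77 [ 331.5 -215.3   76. ]
(array([17.6, -1.7, 61.7]), array([-0.  , -0.  ,  0.48]))
w1 crank_grip (array([ 532.27999605, -205.26197057,   40.39419813]), [0.319204038975855, 0.3192040389757752])
w2 crank_grip (array([ 532.0067848 , -208.39777835,   21.74129096]), [0.497471064996605, 0.49747106499673904])
```

View pics/w3b.png

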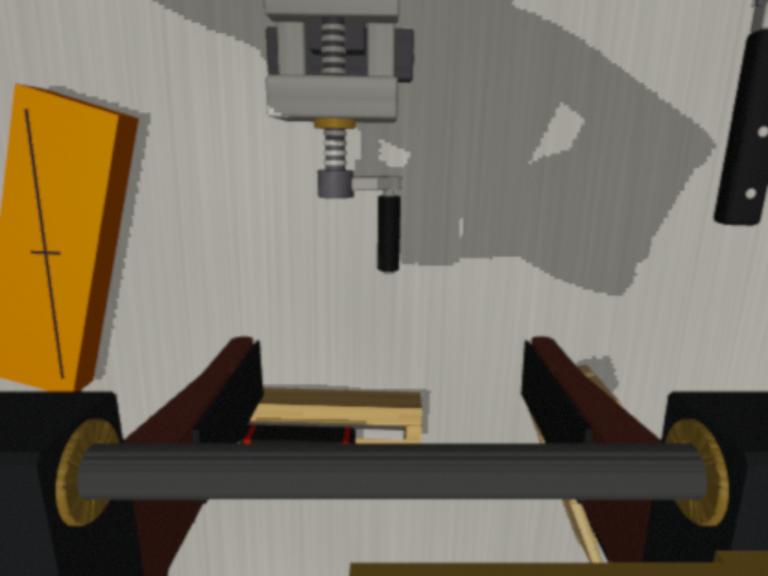

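The handle is at (388,233) in the 768-px view, parallel to the screw, with the arm at its inner end (390,185). Crank angle is about 2.1 rad. Now descending to pinch it.

Emit:
apply_moves:
  targets:
    - [1, [0.08, -0.015, 0.92], [0, 0, 0.005]]
    - [1, [0.08, -0.015, 0.92], [0, 0, 0]]
    - [1, [0.08, -0.015, 0.92], [0, 0, 0]]
    - [1, [0.08, -0.015, 0.92], [0, 0, 0]]
    - [1, [0, 0, 0], [0, 0, 0]]
    - [-1, [0, 0, 0], [0, 0, 0]]
    - [-1, [0, 0, 0], [0, 0, 0]]
    - [-1, [0, 0, 0], [0, 0, 0]]

```text
t: 6.6
ee_pos: [533.9, -207.1, 29.4]
orientation: [2.199, 2.24, 0.002]
ft_force: [-0.1, -0.3, 0.5]
width: 61.5
grasp_force: 0.0
```

Emit:
apply_moves:
  targets:
    - [-1, [0, 0, 0], [0, 0, 0]]
    - [-1, [0, 0, 0], [0, 0, 0]]
    - [-1, [0, 0, 0], [0, 0, 0]]

```text
t: 6.98
ee_pos: [532.8, -206.6, 27.7]
orientation: [-2.201, -2.242, 0.0]
ft_force: [-0.4, -0.2, 0.2]
width: 31.5
grasp_force: 0.0
```

Emit:
apply_moves:
  targets:
    - [-1, [0, 0, 0], [0, 0, 0]]
    - [-1, [0, 0, 0], [0, 0, 0]]
    - [-1, [0, 0, 0], [0, 0, 0]]
    - [-1, [0, 0, 0], [0, 0, 0]]

```text
t: 7.48
ee_pos: [533.1, -206.6, 27.7]
orientation: [2.2, 2.242, 0.001]
ft_force: [1.9, 0.7, -1.6]
width: 14.4
grasp_force: 30.0
```

```bash
python3 look.py w4 crank_grip
python3 - <<'E'
from h import *
print(ctrl.get_obs())
import pickle
im=pickle.load(open("w4.pkl","rb"))[0]; cv2.imwrite("pics/w4b.png",im)
E
```

```text
7.525 [ 533.1 -206.6   27.7] [2.2 2.2 0. ] cam [ 531.5 -135.5  189.2]
crank_grip [260.1 256.5] 0.94 [ 532.3 -197.3   60. ]
{'t': 7.575, 'qpos': array([-3.90663895e-01,  6.32633221e-01,  1.84326389e+00,  1.61305542e-04,
        6.65218517e-01, -4.09332955e-01]), 'qvel': array([ 0.00118392, -0.00111173,  0.00027146,  0.00032439, -0.00055676,
       -0.00124977]), 'joint_torque': array([ -0.76183526, -56.27179027, -15.54920197,  -0.27908117,
         0.6891717 ,  -0.06707999]), 'ee_pos': array([ 533.09228292, -206.64104755,   27.64895481]), 'orientation': array([2.20046767e+00, 2.24165213e+00, 4.26599871e-04]), 'ft_force': array([ 2.25153208,  0.90137566, -2.40209535]), 'moment': array([ 0.09078419, -0.51504677, -0.00385994]), 'grasp_force': 29.990606009960175, 'width': 14.242586587141057}
```

View pics/w4b.png

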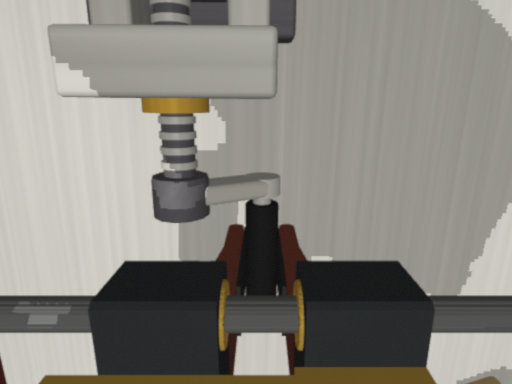

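Handle is in the grip (width 14.4, 30 N), at column 262. The hub and screw axis are at column 178–180. Next I'll work out the centre and arc.

Run:
```python
from h import *
import pickle
np.set_printoptions(precision=1,suppress=True)
im,K,V,b=pickle.load(open("w4.pkl","rb"));print(K)
for uv in((179,120),(178,150),(180,178),(180,215)):print(uv,at_z(uv,K,V,60),at_z(uv,K,V,66))
im,K,V,b=pickle.load(open("w3.pkl","rb"))
for uv in((334,140),(335,182)):print(uv,at_z(np.array(uv)/1.5,K,V,60))
for z in(36,40,44):print(at_z(np.array((388.5,233))/1.5,K,V,z))
# from w4 arm end
```

```text
[[345.5   0.  261. ]
 [  0.  345.5 192.8]
 [  0.    0.    1. ]]
(179, 120) [ 501.7 -143.3   60. ] [ 503.  -142.9   66. ]
(178, 150) [ 500.8 -154.3   60. ] [ 502.2 -153.5   66. ]
(180, 178) [ 501.1 -165.1   60. ] [ 502.5 -163.7   66. ]
(180, 215) [ 500.5 -180.    60. ] [ 501.9 -178.    66. ]
(334, 140) [ 500.6 -147.3   60. ]
(335, 182) [ 501.1 -171.2   60. ]
[ 533.4 -204.6   36. ]
[ 533.4 -204.    40. ]
[ 533.4 -203.3   44. ]
```

Run:
```python
import numpy as np
a=2.07+.3*np.arange(0,32)
for i in range(31):print(i,round(a[i+1],2),(np.array([1.273*.3,36*(np.sin(a[i+1])-np.sin(a[i])),-36*(np.cos(a[i+1])-np.cos(a[i]))])/50).round(3).tolist())
```

```text
0 2.37 [0.008, -0.13, 0.171]
1 2.67 [0.008, -0.175, 0.125]
2 2.97 [0.008, -0.204, 0.068]
3 3.27 [0.008, -0.215, 0.005]
4 3.57 [0.008, -0.207, -0.059]
5 3.87 [0.008, -0.18, -0.118]
6 4.17 [0.008, -0.137, -0.166]
7 4.47 [0.008, -0.082, -0.199]
8 4.77 [0.008, -0.02, -0.214]
9 5.07 [0.008, 0.044, -0.211]
10 5.37 [0.008, 0.105, -0.188]
11 5.67 [0.008, 0.156, -0.149]
12 5.97 [0.008, 0.193, -0.096]
13 6.27 [0.008, 0.212, -0.035]
14 6.57 [0.008, 0.213, 0.029]
15 6.87 [0.008, 0.195, 0.091]
16 7.17 [0.008, 0.159, 0.145]
17 7.47 [0.008, 0.11, 0.185]
18 7.77 [0.008, 0.05, 0.209]
19 8.07 [0.008, -0.014, 0.215]
20 8.37 [0.008, -0.077, 0.201]
21 8.67 [0.008, -0.133, 0.169]
22 8.97 [0.008, -0.177, 0.122]
23 9.27 [0.008, -0.205, 0.065]
24 9.57 [0.008, -0.215, 0.001]
25 9.87 [0.008, -0.206, -0.063]
26 10.17 [0.008, -0.178, -0.121]
27 10.47 [0.008, -0.135, -0.168]
28 10.77 [0.008, -0.079, -0.2]
29 11.07 [0.008, -0.016, -0.215]
30 11.37 [0.008, 0.048, -0.21]
```

Emit:
apply_moves:
  targets:
    - [-1, [0.008, -0.13, 0.171], [0, 0, 0]]
    - [-1, [0.008, -0.175, 0.125], [0, 0, 0]]
    - [-1, [0.008, -0.204, 0.068], [0, 0, 0]]

```text
t: 7.95
ee_pos: [506.2, -205.7, 9.0]
orientation: [-2.2, -2.241, 0.001]
ft_force: [1.0, 3.5, 8.1]
width: 14.4
grasp_force: 30.0
```

Emit:
apply_moves:
  targets:
    - [-1, [0.008, -0.215, 0.005], [0, 0, 0]]
    - [-1, [0.008, -0.207, -0.059], [0, 0, 0]]
    - [-1, [0.008, -0.18, -0.118], [0, 0, 0]]
    - [-1, [0.008, -0.137, -0.166], [0, 0, 0]]
    - [-1, [0.008, -0.082, -0.199], [0, 0, 0]]

```text
t: 8.57
ee_pos: [466.4, -204.5, 36.6]
orientation: [2.201, 2.24, 0.002]
ft_force: [9.3, 6.4, -1.6]
width: 14.2
grasp_force: 30.0
```

Emit:
apply_moves:
  targets:
    - [-1, [0.008, -0.01, -0.214], [0, 0, 0]]
    - [-1, [0.008, 0.05, -0.211], [0, 0, 0]]
    - [-1, [0.008, 0.105, -0.188], [0, 0, 0]]
    - [-1, [0.008, 0.156, -0.149], [0, 0, 0]]
    - [-1, [0.008, 0.193, -0.096], [0, 0, 0]]
    - [-1, [0.008, 0.212, -0.035], [0, 0, 0]]

```text
t: 9.32
ee_pos: [501.6, -201.5, 81.2]
orientation: [-2.2, -2.241, 0.001]
ft_force: [-2.9, 0.3, -4.0]
width: 14.2
grasp_force: 30.0
```

Forces are small, so I'll continue.

Emit:
apply_moves:
  targets:
    - [-1, [0.008, 0.213, 0.029], [0, 0, 0]]
    - [-1, [0.008, 0.195, 0.091], [0, 0, 0]]
    - [-1, [0.008, 0.159, 0.145], [0, 0, 0]]
    - [-1, [0.008, 0.11, 0.185], [0, 0, 0]]
    - [-1, [0.008, 0.05, 0.209], [0, 0, 0]]
    - [-1, [0.008, -0.014, 0.215], [0, 0, 0]]

```text
t: 10.07
ee_pos: [537.0, -198.6, 36.4]
orientation: [-2.2, -2.242, 0.001]
ft_force: [-6.8, -3.0, 2.8]
width: 14.0
grasp_force: 30.0
```

Emit:
apply_moves:
  targets:
    - [-1, [0.008, -0.077, 0.201], [0, 0, 0]]
    - [-1, [0.008, -0.133, 0.169], [0, 0, 0]]
    - [-1, [0.008, -0.177, 0.122], [0, 0, 0]]
    - [-1, [0.008, -0.205, 0.065], [0, 0, 0]]
    - [-1, [0.008, -0.215, 0.001], [0, 0, 0]]

```text
t: 10.7
ee_pos: [497.4, -197.4, 9.2]
orientation: [2.199, 2.24, 0.002]
ft_force: [2.4, -0.8, 0.8]
width: 14.5
grasp_force: 30.0
```

Emit:
apply_moves:
  targets:
    - [-1, [0.008, -0.206, -0.063], [0, 0, 0]]
    - [-1, [0.008, -0.178, -0.121], [0, 0, 0]]
    - [-1, [0, 0, 0], [0, 0, 0]]

```text
t: 11.08
ee_pos: [476.6, -196.9, 19.1]
orientation: [-2.201, -2.241, 0.001]
ft_force: [-1.0, -2.8, -1.4]
width: 14.1
grasp_force: 30.0
```

Emit:
apply_moves:
  targets:
    - [-1, [0.004, -0.073, -0.079], [0, 0, 0]]
    - [-1, [0, 0, 0], [0, 0, 0]]

```text
t: 11.32
ee_pos: [473.5, -196.8, 22.6]
orientation: [-2.2, -2.242, 0.001]
ft_force: [-1.2, -4.0, -3.0]
width: 14.6
grasp_force: 30.0
```

Emit:
apply_moves:
  targets:
    - [-1, [0.004, -0.063, -0.089], [0, 0, 0]]
    - [-1, [0, 0, 0], [0, 0, 0]]

```text
t: 11.58
ee_pos: [470.5, -196.7, 27.0]
orientation: [-2.2, -2.242, 0.001]
ft_force: [-1.3, -4.4, -4.1]
width: 14.5
grasp_force: 30.0
```

Emit:
apply_moves:
  targets:
    - [-1, [0.004, -0.048, -0.096], [0, 0, 0]]
    - [-1, [0, 0, 0], [0, 0, 0]]

```text
t: 11.82
ee_pos: [468.1, -196.6, 31.8]
orientation: [2.201, 2.242, -0.0]
ft_force: [-1.2, -5.9, -5.7]
width: 14.5
grasp_force: 30.0
```

Emit:
apply_moves:
  targets:
    - [-1, [0.002, -0.033, -0.102], [0, 0, 0]]
    - [-1, [0, 0, 0], [0, 0, 0]]

```text
t: 12.08
ee_pos: [466.5, -196.6, 36.8]
orientation: [2.2, 2.242, -0.0]
ft_force: [-0.0, -5.8, -7.0]
width: 14.1
grasp_force: 30.0
```

Emit:
apply_moves:
  targets:
    - [-1, [0.002, -0.016, -0.106], [0, 0, 0]]
    - [-1, [0, 0, 0], [0, 0, 0]]

```text
t: 12.32
ee_pos: [465.7, -196.5, 42.0]
orientation: [2.2, 2.242, -0.001]
ft_force: [-0.5, -6.3, -8.4]
width: 14.3
grasp_force: 30.0
```

Emit:
apply_moves:
  targets:
    - [-1, [0.002, -0.001, -0.108], [0, 0, 0]]
    - [-1, [0, 0, 0], [0, 0, 0]]

```text
t: 12.58
ee_pos: [465.6, -196.3, 47.2]
orientation: [-2.2, -2.242, 0.001]
ft_force: [0.6, -5.7, -10.5]
width: 14.2
grasp_force: 30.0
```

Emit:
apply_moves:
  targets:
    - [-1, [0.002, 0.015, -0.107], [0, 0, 0]]
    - [-1, [0.002, 0.032, -0.103], [0, 0, 0]]
    - [-1, [0, 0, 0], [0, 0, 0]]

```text
t: 12.95
ee_pos: [467.5, -196.1, 57.2]
orientation: [-2.2, -2.242, 0.002]
ft_force: [1.1, -7.9, -15.8]
width: 14.2
grasp_force: 30.0
```

Emit:
apply_moves:
  targets:
    - [-1, [0.002, 0.047, -0.097], [0, 0, 0]]
    - [-1, [0, 0, 0], [0, 0, 0]]
    - [-1, [0, 0, 0], [0, 0, 0]]

```text
t: 13.32
ee_pos: [469.3, -196.0, 61.6]
orientation: [-2.199, -2.241, 0.003]
ft_force: [0.5, -9.8, -17.6]
width: 14.2
grasp_force: 30.0
```

Emit:
apply_moves:
  targets:
    - [-1, [0, 0, 0], [0, 0, 0]]
    - [-1, [0, 0, 0], [0, 0, 0]]
    - [1, [0, 0, 0], [0, 0, 0]]
    - [1, [0, 0, 0], [0, 0, 0]]
    - [1, [0, 0, 0], [0, 0, 0]]
    - [1, [0, 0, 0], [0, 0, 0]]
    - [1, [0, 0, 0], [0, 0, 0]]
    - [1, [0, 0, 0], [0, 0, 0]]

```text
t: 14.32
ee_pos: [470.6, -195.7, 63.0]
orientation: [2.2, 2.242, 0.0]
ft_force: [-0.9, 0.6, -0.1]
width: 70.5
grasp_force: 0.0
```

Emit:
apply_moves:
  targets:
    - [1, [0, 0, -0.9], [0, 0, 0]]
    - [1, [0, 0, -0.9], [0, 0, 0]]
    - [1, [0, 0, -0.9], [0, 0, 0]]
    - [1, [0, 0, -0.9], [0, 0, 0]]
    - [1, [0, 0, 0], [0, 0, 0]]

```text
t: 14.95
ee_pos: [472.5, -196.7, 246.5]
orientation: [2.196, 2.237, 0.004]
ft_force: [0.3, 0.4, 0.0]
width: 88.0
grasp_force: 0.0
```

```bash
python3 look.py w5
python3 - <<'E'
from h import *
import pickle
im,K,V,b=pickle.load(open("w5.pkl","rb"))
cv2.imwrite("pics/w5b.png",cv2.resize(im,(768,576)))
print(ctrl.get_obs()["ft_force"], delta((475,-352,180),8))
E
```

```text
15.0 [ 471.2 -196.1  244.3] [2.2 2.2 0. ] cam [ 469.9 -125.1  407.8]
jaw [261.4 282.7] 0.26 [ 477.4 -359.1    0. ]
crank_grip [262.6 165.6] 0.68 [ 475.  -191.2   60. ]
stone [116. 185.] 0.71 [ 318.8 -217.2   48. ]
pencil_line [112.1 186.5] 0.92 [ 326.6 -211.6   76. ]
gauge [257.5 278.9] 0.85 [ 472.1 -350.3    6. ]
gauge [143.1 336.4] 0.68 [ 318.4 -439.3    6. ]
gauge_edge [258.7 281.2] 0.78 [ 473.8 -353.6    6. ]
gauge_edge [142.8 334. ] 0.58 [ 318.2 -435.5    6. ]
gauge_box [259.8 277. ] 0.72 [ 475.1 -350.8    0. ]
[-0.75192966  0.04174903 -0.78006968] (array([-156.5,    2.1,   61.9]), array([-1.000e-01,  3.000e-02,  8.307e+01]))
```

View pics/w5b.png

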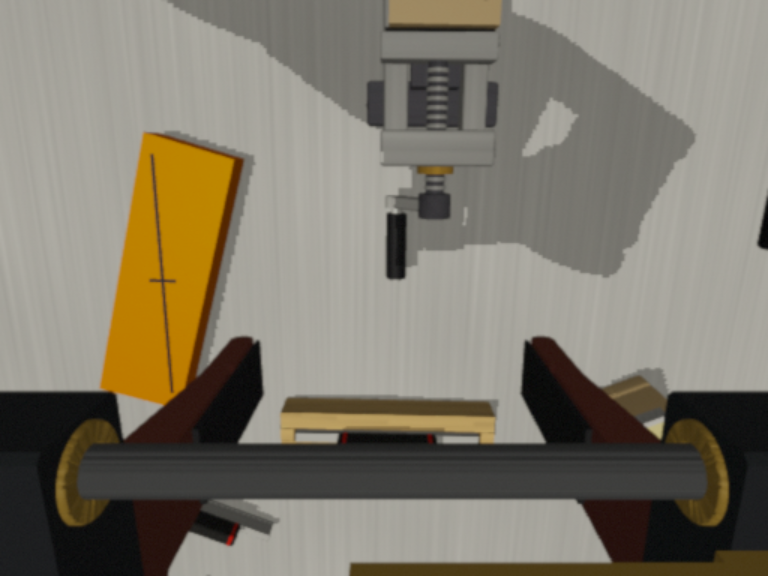

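Stone is now against the sliding jaw (cream edge at row 25 meets the jaw), with the handle at (396,245). Moving to look at the gauge in its block (390,430).

Emit:
apply_moves:
  targets:
    - [1, [-0.78, -0.27, 0.2], [0, 0, 0]]
    - [1, [-0.78, -0.27, 0.2], [0, 0, 0]]
    - [1, [-0.78, -0.27, 0.2], [0, 0, 0]]
    - [1, [-0.78, -0.27, 0.2], [0, 0, 0]]

```text
t: 15.9
ee_pos: [418.8, -353.9, 202.2]
orientation: [-2.2, -2.242, -0.0]
ft_force: [1.0, -0.5, -0.2]
width: 87.9
grasp_force: 0.0
```

Emit:
apply_moves:
  targets:
    - [1, [0, 0, 0], [0, 0, 0.118]]
    - [1, [0, 0, 0], [0, 0, 0.118]]
    - [1, [0, 0, 0], [0, 0, 0.118]]
    - [1, [0, 0, 0], [0, 0, 0.118]]
    - [1, [0, 0, 0], [0, 0, 0.118]]
    - [1, [0, 0, 0], [0, 0, 0.118]]
    - [1, [0, 0, 0], [0, 0, 0.118]]
    - [1, [0, 0, 0], [0, 0, 0.118]]

```text
t: 16.9
ee_pos: [419.3, -352.6, 202.4]
orientation: [-3.137, -0.158, 0.001]
ft_force: [0.2, -0.1, 0.3]
width: 87.5
grasp_force: 0.0
```

```bash
python3 look.py w6 gauge gauge_edge gauge_box
python3 - <<'E'
from h import *
import pickle
np.set_printoptions(precision=1,suppress=True)
im,K,V,b=pickle.load(open("w6.pkl","rb"))
for m in ctrl.masks_of("gauge","wrist")+ctrl.masks_of("gauge_box","wrist"):
    ys,xs=np.nonzero(m["region"]);r=cv2.minAreaRect(np.c_[xs,ys].astype(np.float32));print(m["score"],m["bbox"],r)
for f in("w1","w2","w3","w5"):
    d=pickle.load(open(f+".pkl","rb"))[3]
    for l in("gauge","gauge_box"):
        if l in d and b[l] and d[l]:print(f,l,*tri([d[l][0],b[l][0]]))
cv2.imwrite("pics/w6b.png",cv2.resize(im,(768,576)))
E
```

```text
16.95 [ 419.3 -352.6  202.4] [-3.1 -0.1  0. ] cam [ 489.7 -345.5  363.9]
gauge [325.1 266.4] 0.93 [ 314.5 -436.3    6. ]
gauge [269.6 117.4] 0.69 [ 473.2 -355.7    6. ]
gauge_edge [328.9 264.3] 0.8 [ 317.5 -440.2    6. ]
gauge_edge [98. 99.] 0.5 [ 473.9 -183.1    6. ]
gauge_box [268.8 115.3] 0.87 [ 474.9 -354.9    0. ]
0.64 [309.5, 238.2, 344.5, 295.0] ((333.66314697265625, 269.58087158203125), (20.292030334472656, 69.32252502441406), 34.508522033691406)
0.61 [254.6, 31.4, 285.3, 196.2] ((269.8849182128906, 114.0931396484375), (17.27298927307129, 162.7848358154297), 6.009006023406982)
w1 gauge [ 500.1 -301.5  376.1] [39.624990325458114, 39.62499032545804]
w1 gauge_box [ 474.1 -354.8   -0. ] [0.7617353535839807, 0.76173535358388]
w2 gauge [ 436.6 -348.8  123.9] [76.28413601681754, 76.28413601681764]
w2 gauge_box [ 474.6 -354.7    3.1] [0.38376264030589835, 0.3837626403058311]
w3 gauge [ 448.7 -339.8  154.6] [75.3430726152872, 75.34307261528718]
w3 gauge_box [ 474.6 -355.2  -11.6] [0.2054059109444445, 0.20540591094445732]
w5 gauge [ 437.9 -335.5  159.3] [70.54164901632629, 70.5416490163263]
w5 gauge_box [ 474.9 -355.    -7.5] [0.3309498183529409, 0.33094981835301507]
```

View pics/w6b.png

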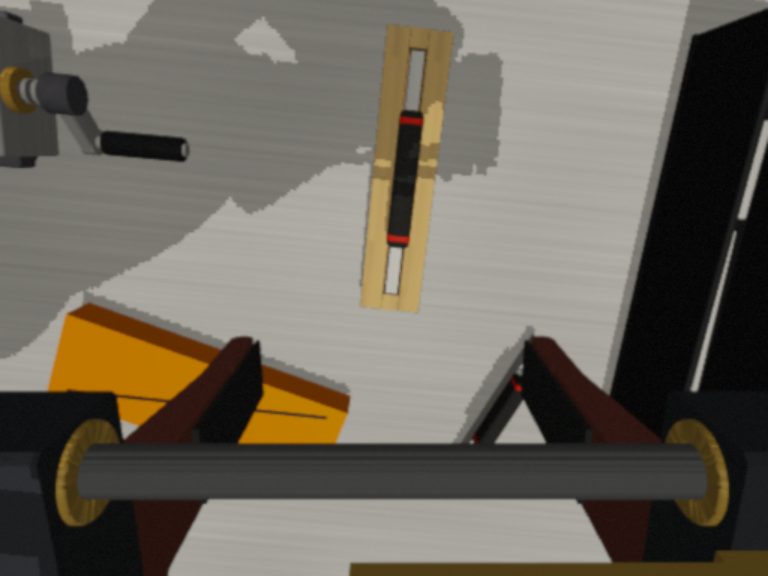

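The gauge's grip runs from (411,112) to (398,246), and the slot ends are at (417,48) and (393,295). The black tray is off to the right, x>600 px.

Run:
```python
from h import *
import pickle
np.set_printoptions(precision=1,suppress=True)
im,K,V,b=pickle.load(open("w6.pkl","rb"))
P=lambda u,v,z:at_z((u/1.5,v/1.5),K,V,z)[:2]
for n,p,q,z in(("grip",(411,112),(398,246),56),("slot",(417,48),(393,295),28),("boxL",(388,25),(361,305),28),("boxR",(453,32),(418,313),28)):
    a,c=P(*p,z),P(*q,z);d=a-c;print(n,a,c,(a+c)/2,np.degrees(np.arctan2(d[1],d[0])),np.linalg.norm(d))
t=P(604,420,40);print("tray edge",t,P(690,40,40))
print(delta((474.5,-355,120),0.3))
```

```text
grip [ 511.  -354.2] [ 434.2 -354.8] [ 472.6 -354.5] 0.45314691428912063 76.8054022683677
slot [ 549.2 -354.6] [ 395.5 -355.8] [ 472.4 -355.2] 0.4378492924079596 153.71592168493035
boxL [ 559.9 -336.2] [ 386.4 -335. ] [ 473.2 -335.6] -0.4075644295763845 173.58398489065797
boxR [ 560.  -374.8] [ 384.6 -374. ] [ 472.3 -374.4] -0.2802260841413427 175.45159740367023
tray edge [ 323.8 -510.3] [ 566.9 -509.4]
(array([54.6,  8.3, 82.7]), array([-0.,  0.,  6.]))
```

Emit:
apply_moves:
  targets:
    - [1, [0, 0, 0], [0, 0, 0.067]]
    - [1, [0.268, 0.012, 0.7], [0, 0, 0]]
    - [1, [0.268, 0.012, 0.7], [0, 0, 0]]
    - [1, [0.268, 0.012, 0.7], [0, 0, 0]]
    - [1, [0.268, 0.012, 0.7], [0, 0, 0]]
    - [1, [0, 0, 0], [0, 0, 0]]

```text
t: 17.95
ee_pos: [472.0, -353.8, 60.5]
orientation: [-3.139, -0.006, 0.006]
ft_force: [-0.9, 0.7, 0.2]
width: 87.9
grasp_force: 0.0
```

Run:
```python
from h import *
im,K,V=view("wrist");cv2.imwrite("pics/w7.png",im)
print(delta((473,-355,33),0.1), ctrl.get_obs()["ee_pos"])
```

```text
(array([ 0.6,  0.6, 29.1]), array([-0.09,  0.12,  0.08])) [ 472.43347133 -354.4906889    62.15119567]
```

View pics/w7.png

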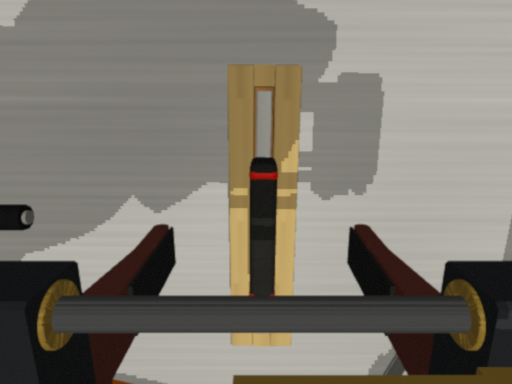

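The grip is centred between the fingers at column 263, with the block vertical in the picture. Descending and closing.

Emit:
apply_moves:
  targets:
    - [1, [0.006, 0.01, 0.29], [0, 0, 0]]
    - [1, [0.006, 0, 0.28], [0, 0, 0]]
    - [1, [0, 0, 0], [0, 0, 0]]
    - [-1, [0, 0, 0], [0, 0, 0]]
    - [-1, [0, 0, 0], [0, 0, 0]]
    - [-1, [0, 0, 0], [0, 0, 0]]
    - [-1, [0, 0, 0], [0, 0, 0]]
    - [-1, [0, 0, 0], [0, 0, 0]]

```text
t: 19.0
ee_pos: [473.6, -355.6, 34.5]
orientation: [3.142, 0.002, 0.0]
ft_force: [-0.6, 0.4, -0.0]
width: 41.1
grasp_force: 0.0
```

Emit:
apply_moves:
  targets:
    - [-1, [0, 0, 0], [0, 0, 0]]
    - [-1, [0, 0, 0], [0, 0, 0]]
    - [-1, [0, 0, 0], [0, 0, 0]]
    - [-1, [0, 0, 0], [0, 0, 0]]
    - [-1, [0, 0, 0], [0, 0, 0]]
    - [-1, [0, 0, 0], [0, 0, 0]]

```text
t: 19.75
ee_pos: [473.6, -355.6, 34.4]
orientation: [-3.142, -0.002, 0.0]
ft_force: [0.5, 0.7, 0.2]
width: 13.6
grasp_force: 30.0
```

Emit:
apply_moves:
  targets:
    - [-1, [0, 0, -0.4], [0, 0, 0]]
    - [-1, [0, 0, -0.6], [0, 0, 0]]
    - [-1, [0, 0, -0.8], [0, 0, 0]]
    - [-1, [0, 0, -0.8], [0, 0, 0]]
    - [-1, [0, 0, -0.5], [0, 0, 0]]
    - [-1, [0, 0, 0], [0, 0, 0]]

```text
t: 20.5
ee_pos: [474.8, -356.5, 192.6]
orientation: [3.138, 0.002, 0.007]
ft_force: [0.3, -0.8, -2.0]
width: 13.7
grasp_force: 30.0
```

Emit:
apply_moves:
  targets:
    - [-1, [0.04, -0.5, 0], [0, 0, 0]]
    - [-1, [0.04, -0.8, 0], [0, 0, 0]]
    - [-1, [0.04, -0.8, 0], [0, 0, 0]]
    - [-1, [0.04, -0.8, 0], [0, 0, 0]]
    - [-1, [0.04, -0.8, 0], [0, 0, 0]]
    - [-1, [0.04, -0.8, 0], [0, 0, 0]]
    - [-1, [0.04, -0.8, 0], [0, 0, 0]]
    - [-1, [0.04, -0.7, 0], [0, 0, 0]]

```text
t: 21.5
ee_pos: [487.3, -52.9, 188.0]
orientation: [-3.141, -0.003, 0.005]
ft_force: [0.8, 0.4, -1.7]
width: 14.0
grasp_force: 30.0
```

Emit:
apply_moves:
  targets:
    - [-1, [0, 0, 0], [0, 0, -0.1]]
    - [-1, [0, 0, 0], [0, 0, -0.11]]
    - [-1, [0, 0, 0], [0, 0, -0.11]]
    - [-1, [0, 0, 0], [0, 0, -0.11]]
    - [-1, [0, 0, 0], [0, 0, -0.11]]
    - [-1, [0, 0, 0], [0, 0, -0.11]]
    - [-1, [0, 0, 0], [0, 0, -0.11]]
    - [-1, [0, 0, 0], [0, 0, -0.11]]

```text
t: 22.5
ee_pos: [487.4, -54.3, 187.9]
orientation: [-2.427, -1.991, 0.003]
ft_force: [-0.3, -0.1, -2.7]
width: 13.8
grasp_force: 30.0
```

Emit:
apply_moves:
  targets:
    - [-1, [0, 0, 0], [0, 0, -0.11]]
    - [-1, [0, 0, 0], [0, 0, -0.11]]
    - [-1, [0, 0, 0], [0, 0, -0.075]]
    - [-1, [0, 0, 0], [0, 0, 0]]

```text
t: 23.0
ee_pos: [487.7, -54.5, 188.2]
orientation: [-1.913, -2.489, 0.002]
ft_force: [-1.3, -0.1, -1.5]
width: 13.7
grasp_force: 30.0
```

```bash
python3 look.py w8 stone pencil_line gauge
python3 - <<'E'
from h import *
import pickle
im,K,V,b=pickle.load(open("w8.pkl","rb"));cv2.imwrite("pics/w8b.png",cv2.resize(im,(768,576)))
print(ctrl.get_obs())
E
```

```text
23.05 [488.  -54.7 188.4] [-1.9 -2.5  0. ] cam [469.7  14.1 349.8]
stone [308.4  70. ] 0.85 [500.6  47.1  48. ]
pencil_line [316.5  66.1] 0.89 [502.8  48.2  76. ]
pencil_line [ 48.7 284.9] 0.7 [ 327.9 -187.2   76. ]
gauge [259.  223.6] 0.95 [ 499.1 -108.4    6. ]
{'t': 23.2, 'qpos': array([-1.36643085e-01,  2.75752545e-01,  1.94629416e+00,  7.85950714e-05,
        9.20516056e-01, -3.95864649e-01]), 'qvel': array([-0.00363014, -0.00100342, -0.0052722 , -0.00088467,  0.00051824,
       -0.01100181]), 'joint_torque': array([ 7.75602157e-02, -4.22501850e+01, -2.40039736e+01,  5.21795196e-02,
        5.21819817e-02,  2.54048954e-02]), 'ee_pos': array([488.73075429, -55.16892263, 189.00742102]), 'orientation': array([-1.91521800e+00, -2.48918813e+00,  6.70561703e-04]), 'ft_force': array([-0.34189632, -1.50363158, -0.73088187]), 'moment': array([ 0.01513824, -0.1017244 ,  0.01316156]), 'grasp_force': 29.95513379573822, 'width': 14.276195068241922}
```

View pics/w8b.png

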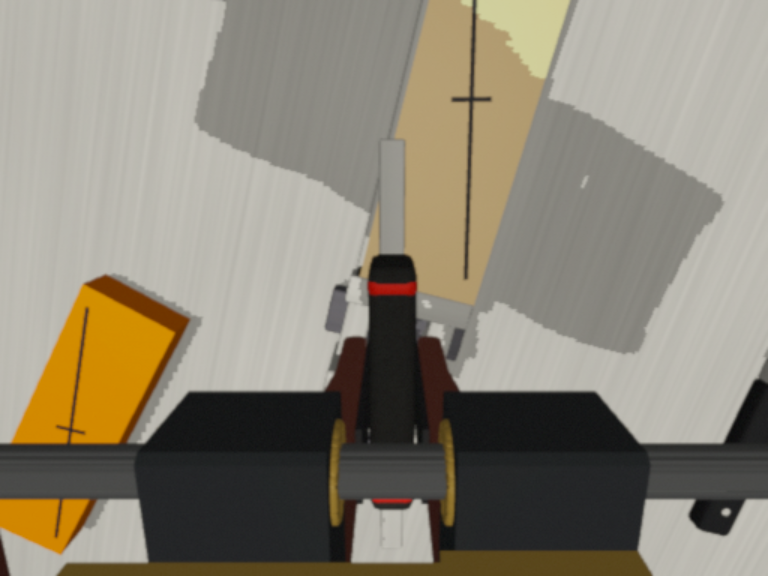

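The pencil line runs from (473,5) to (466,278) with the tick at (471,99). The beam's front end is at (392,139), so it is held straight.

Run:
```python
from h import *
import pickle
np.set_printoptions(precision=2,suppress=True)
im,K,V,b=pickle.load(open("w8.pkl","rb"))
P=lambda u,v,z:at_z((u/1.5,v/1.5),K,V,z)
a,c=P(472.5,10,76),P(466,277,76);d=a-c;print("line yaw",np.degrees(np.arctan2(d[1],d[0])))
t=P(471,99,76);print("tick",t)
e=c-t;print("tick to end",np.linalg.norm(e),"(92.5)")
T=R.from_rotvec([-1.9135,-2.489,.002]);o=np.array([488.,-54.7,188.4])
for uv,z in(((392,139),188.4-28.9+26),((392,256),188.4-28.9+48),((392,268),188.4-28.9+48)):print("beam end/grip end in tool",T.inv().apply(P(*uv,z)-o))
print(delta((t[0],t[1],130),np.degrees(np.arctan2(d[1],d[0]))))
```

```text
line yaw 105.65665679492987
tick [500.93  47.8   76.  ]
tick to end 91.18320828360032 (92.5)
beam end/grip end in tool [74.44 -0.29  2.96]
beam end/grip end in tool [ 42.6   -0.31 -19.06]
beam end/grip end in tool [ 39.16  -0.31 -19.07]
(array([96.4, 38.2, 59. ]), array([-0.05, -0.03, -0.81]))
```

Emit:
apply_moves:
  targets:
    - [-1, [0.3, 0.12, 0.1], [0, 0, -0.009]]
    - [-1, [0.5, 0.2, 0.3], [0, 0, 0]]
    - [-1, [0.5, 0.2, 0.3], [0, 0, 0]]
    - [-1, [0.4, 0.16, 0.3], [0, 0, 0]]
    - [-1, [0.23, 0.08, 0.18], [0, 0, 0]]
    - [-1, [0, 0, 0], [0, 0, 0]]
    - [-1, [0, 0, 0], [0, 0, 0]]

```text
t: 24.08
ee_pos: [500.0, 47.3, 130.7]
orientation: [1.896, 2.504, 0.0]
ft_force: [-1.0, 0.1, -1.5]
width: 13.6
grasp_force: 30.0
```

```bash
python3 look.py w9 pencil_line
python3 - <<'E'
from h import *
import pickle
o=ctrl.get_obs();print(o["ee_pos"],o["ft_force"],delta((500.9,47.8,107),105.6))
im=pickle.load(open("w9.pkl","rb"))[0];s,_,_=view("side")
cv2.imwrite("pics/w9b.png",np.vstack([cv2.resize(im[:260],(768,390)),cv2.resize(s[150:240,170:330],(373,210))] if 0 else [cv2.resize(im[:280],(768,420))]))
E
```

```text
24.125 [500.1  47.2 130.9] [1.9 2.5 0. ] cam [480.5 115.8 292.3]
[500.19868806  47.1083678  130.95919769] [ 0.76669775 -0.85281488 -2.37671921] (array([ 0.5,  0.8, 24. ]), array([0.05, 0.02, 0.09]))
```

View pics/w9b.png

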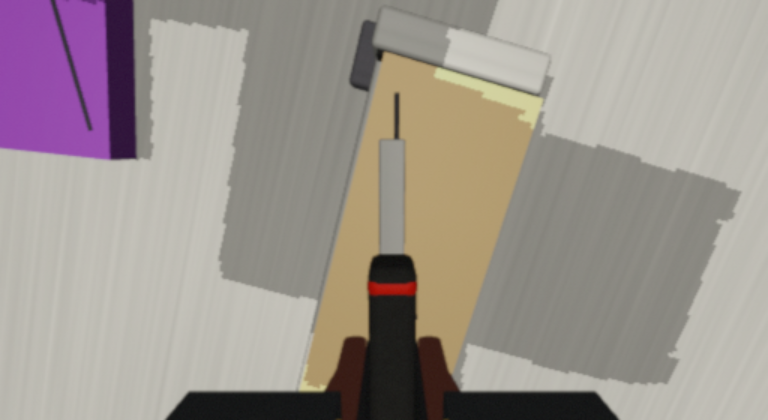

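The beam (column 392) lies nearly over the line, whose far end shows at (397,93), about 1–2 mm to the right. I'll check that numerically with the next step.

Run:
```python
from h import *
import pickle
np.set_printoptions(precision=2,suppress=True)
im,K,V,b=pickle.load(open("w9.pkl","rb"))
o=ctrl.get_obs();T=R.from_rotvec(o["orientation"])
for uv,z in(((397,93),76),((396.5,135),76),((392,139),128)):print(T.inv().apply(at_z(np.array(uv)/1.5,K,V,z)-o["ee_pos"]))
```

```text
[92.78  1.84 54.91]
[76.99  1.69 54.91]
[74.48 -0.13  2.91]
```

Emit:
apply_moves:
  targets:
    - [-1, [0.01, 0.028, 0.16], [0, 0, 0]]
    - [-1, [0, 0, 0.16], [0, 0, 0]]
    - [-1, [0, 0, 0.14], [0, 0, 0]]
    - [-1, [0, 0, 0], [0, 0, 0]]
    - [-1, [0, 0, 0], [0, 0, 0]]

```text
t: 24.85
ee_pos: [501.1, 48.5, 107.4]
orientation: [-1.896, -2.505, 0.0]
ft_force: [-0.5, -0.2, -1.3]
width: 14.1
grasp_force: 30.0
```

Emit:
apply_moves:
  targets:
    - [-1, [0, 0, 0.02], [0, 0, 0]]
    - [-1, [0, 0, 0.02], [0, 0, 0]]
    - [-1, [0, 0, 0], [0, 0, 0]]
    - [-1, [0, 0, 0], [0, 0, 0]]

```text
t: 25.35
ee_pos: [501.1, 48.5, 105.5]
orientation: [1.896, 2.505, 0.0]
ft_force: [0.4, -0.1, -2.1]
width: 13.6
grasp_force: 30.0
```

Emit:
apply_moves:
  targets:
    - [-1, [0, 0, 0.02], [0, 0, 0]]
    - [-1, [0, 0, 0], [0, 0, 0]]
    - [-1, [0, 0, 0], [0, 0, 0]]

```text
t: 25.72
ee_pos: [501.2, 48.5, 104.5]
orientation: [1.896, 2.505, 0.0]
ft_force: [-0.0, 0.3, -1.0]
width: 13.8
grasp_force: 30.0
```

Emit:
apply_moves:
  targets:
    - [-1, [0, 0, 0.02], [0, 0, 0]]
    - [-1, [0, 0, 0], [0, 0, 0]]
    - [-1, [0, 0, 0], [0, 0, 0]]

```text
t: 26.1
ee_pos: [501.2, 48.5, 103.6]
orientation: [1.896, 2.504, 0.0]
ft_force: [-1.3, 0.3, 1.6]
width: 14.1
grasp_force: 30.0
```

Run:
```python
from h import *
f=[]
for i in range(6): view("wrist");f.append(ctrl.get_obs()["ft_force"])
print(np.mean(f,0),np.std(f,0),ctrl.get_obs()["ee_pos"])
```

```text
[-0.27850874 -0.11130273  2.26912474] [0.30729961 0.22121475 0.9509845 ] [501.16657499  48.48410866 103.49935296]
```

Emit:
apply_moves:
  targets:
    - [-1, [0, 0, 0.006], [0, 0, 0]]
    - [-1, [0, 0, 0], [0, 0, 0]]
    - [-1, [0, 0, 0], [0, 0, 0]]
    - [-1, [0, 0, 0], [0, 0, 0]]

```text
t: 26.9
ee_pos: [501.2, 48.5, 103.2]
orientation: [1.896, 2.504, 0.0]
ft_force: [0.4, 0.6, 3.8]
width: 13.7
grasp_force: 30.0
```

Run:
```python
from h import *
np.set_printoptions(precision=2,suppress=True)
f=[]
for i in range(6): im,K,V=view("wrist");f.append(ctrl.get_obs()["ft_force"])
o=ctrl.get_obs();T=R.from_rotvec(o["orientation"]);print(np.mean(f,0),o["ee_pos"],T.as_matrix()[:,2],o["width"],o["grasp_force"],o["t"])
g=cv2.cvtColor(im,cv2.COLOR_BGR2GRAY).astype(float)
for x in(80,84,88,91,95):  # darkest lateral position at distance x ahead on the face
    ys=np.arange(-8,8.1,.5);v=[]
    for y in ys:
        w=o["ee_pos"]+T.apply([x,y,o["ee_pos"][2]-76]);u=proj(w,K,V)
        v.append(cv2.remap(g.astype(np.float32),np.float32([[u[0]]]),np.float32([[u[1]]]),cv2.INTER_LINEAR)[0,0])
    print(x,ys[np.argmin(v)],min(v),np.median(v))
```

```text
[-0.37 -0.23  2.9 ] [501.17  48.47 103.18] [ 0.  0. -1.] 13.817168098447917 29.96153622865677 27.2
80 0.5 46.25 159.21875
84 0.5 47.036133 159.60156
88 0.5 44.789062 159.45117
91 0.5 45.71875 159.4375
95 -8.0 148.74414 159.375
```

The line is 0.5 mm to the side, its end is about 92 mm ahead as expected, and contact is about 5 N with the tool vertical. Handing in.

```bash
python3 -c "
from workcell import ctrl
print(ctrl.close_job())"
```

```text
the job is handed in; nothing more can be done
None
```

The job is handed in at 27 s of the 72 s allowed: the straightedge stands upright on the pencil line, within about 0.5 mm, still held and pressed with about 5 N. I turned the crank until it went stiff, at about 18 N on the handle, but could not measure the jaw's pinch force directly, and the hand-in gave no verdict.

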